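# Run a hook hanger onto a desk rail and park it against its stop

## Task

Pick up the blue hook hanger, thread it onto the open, tapered end of the desk rail with its hook facing the front of the stand, and slide it along until it has pushed the stop's orange buffer fully in and rests against the stop. Go gently: the rail and stop must not be forced, the buffer is to be pushed by the hanger only, and the other things on the desk stay where they are. Leave the hanger parked there and let go.

Things in the scene. Friction and masses are not known exactly. Their poses are not given: they have to be found in the camera images.
- stand: Black steel base plate (90 x 230 x 10 mm) fixed to the desk, carrying an aluminium T-rail on two 8 mm webs. Origin: at desk height under the nominal rail line; z up, y along the nominal rail to its open end, -x is the front. Rail head 30 mm wide, 8 mm thick, level, top at z = 85 mm, y = -115 to 100 mm, then tapering to its tip. Over 25 N between hanger and rail or stop counts as forced.
- rail_tip (a point): Nominal tip of the rail's open end: 132 mm along the stand's y, 81 mm up (mid-thickness). The head tapers over its last 32 mm to 24 mm wide and 3 mm thick here. The rail is clamped off its nominal line, by an amount not measured: shifted up to 10 mm along the stand's x and turned up to 0.08 rad about a vertical through y = 75 mm; see or feel it. Axes as the stand's.
- stop_zone (a point): Middle of the stretch where the face of the grey stop may be: 55 mm from the stand's origin towards -y, 85 mm up, on the nominal rail line. The stop (50 mm in x, 26 mm in y, top 105 mm above the desk) sits rigid on the rail, its flat face to the open end lying anywhere within 26 mm of this point along y; where is not measured: see or feel it.
- hanger_mid (a point): Centre of the loose blue hanger (45 x 48 x 70 mm, about 0.2 kg, upright), 35 mm above its underside. z up, y along its channel, -x to its hook. Lower 30 mm: saddle 48 mm long (y); through it a channel 33 mm wide, from 5 to 16 mm above the underside, over a 14 mm slot in the floor. Fits the rail head with 1.5 mm play each side, 3 mm in height; parked on the rail this point is 104 mm above the desk.
- hanger_tab (a point): Centre of the hanger's grip fin, 50 mm above its underside: 12 mm thick (x, pinch it across this) and 44 mm long (y), from 30 to 70 mm above the underside, in the middle of the saddle's top. Axes as hanger_mid.
- hook_tip (a point): Tip of the hanger's steel hook (6 mm wire), 57 mm from the hanger's centre line towards its -x, 29 mm above its underside.
- buffer (a joint): Orange 12 mm plunger of the stop, pointing to the open end 94 mm above the desk. 0 = out, 12 mm proud of the stop's face; 0.012 = fully in, flush, when the hanger meets the rigid stop. A weak damper: yields to 1 to 2 N when pushed slowly; creeps out over a few seconds if the hanger is drawn back, with under 0.6 N, too little to move the hanger.
- mug: White mug, 92 x 127 x 95 mm, origin under its centre. Bystander.
- glue_stick: Upright glue stick, 28 mm across, 94 mm high, origin under its centre. Bystander.
- tape_measure: Yellow tape measure, 60 x 66 x 31 mm, origin under its centre. Bystander.
- stapler: Red and black stapler, 150 x 34 x 42 mm, origin under its centre. Bystander.
Things that resemble listed ones, but are neither listed nor needed, are in the scene too. Of the things shaped like the part that bears hanger_mid, the blue one is meant.

How it is judged:
By the outcome, as a careful person would: the job done as asked, in the order asked, and still so for the second after the job is handed in, with the robot touching nothing.
It also fails if it takes over 69 s, if anything falls off the work surface, if the arm or the gripper's body presses on something with over 40 N, if the wrist force passes 120 N, or if a joint passes its speed limit or range.

## Robot

A 7-joint arm with a two-finger parallel gripper is mounted at the origin on a cart in front of the work surface, level with it; the furniture and walls round the work are solid. World frame = base frame: x ahead of the robot, y to its left, z up, the work surface at z = 0. Lengths are in m, angles in rad, forces in N, time in s.
With the tool pointing down it reaches from about 0.425 to 0.875 m from the base axis. Payload 8.4 kg.
Tool frame: the origin (TCP) lies between the finger pads; the fingertips stand 19 mm ahead of it and the grasp point (between the pads) is the TCP (robot.tcp_to_tips is the distance from the TCP to the fingertips, in m); z points along the fingers, y is the line along which they close (so a half turn about z gives the same grasp; the last joint's range is limited). The gripper opens to 87 mm and grips with 3 to 60 N. Pads are 19 mm wide; open, the fingers measure 117 mm over their backs; the gripper's body (75 mm by 190 mm) begins 51 mm behind the grasp point.
Start: joints at [-1.241, 0.333, 0.04, 1.465, -0.013, 1.343, -0.059], TCP at [0.27, 0.591, 0.221] pointing down, gripper open.
Joint ranges: [-2.58, 2.58], [-0.38, 2.09], [-1.3, 1.39], [0.25, 2.4], [-1.5, 4.64], [0.08, 2.09], [-2.65, 2.65]. Speed limits (rad/s): [2.22, 2.22, 2.79, 2.79, 3.14, 3.14, 3.14].

## Interface

Orientations are given as a unit quaternion [x, y, z, w].
In Python, from bench import robot, cams, sign_off, nets gives the robot as it stands.
- The arm moves only by the tool drive_tool, never from a script. Its argument "series" is text: rows parted by semicolons, each of 7 numbers parted by spaces: the shift along the tool's x, y, z in cm, then the turn, a rotation vector about the tool's x, y, z in degrees, then the opening, from 0 (shut) to 1 (fully open). A call has 1 to 12 rows; each row is the pose to reach, as a shift and turn from the pose commanded when the call began, along the tool's axes at that moment; what a row does not reach only later rows make up. A row lasts 1/8 s, in which the tool goes at most 62.5 mm and 10.7 degrees, less where a joint would pass 70% of its speed; a pose out of reach is approached as far as the arm can. A call with a gripper value outside its range is refused whole. The fingers move at their own pace and stop on an object; "force" is the grip in N (left out, the last holds). Time passes only in rows, so rows that repeat a pose let the fingers close. It gives the time, the measured TCP pose, the force, the opening and the grip force at its end, in the units of the state.
- robot.get_obs(): the state, without advancing time (a new reading comes with each control period).
- cams.camera(name): name is "scene" or "top" or "wrist"; returns a dict with "image" (384x512x3 uint8, red, green, blue), "camera_matrix" (3x3 intrinsics, pixels), "k1" (the pictures are not rectified: a ray, as slopes to the right and down, at radius r is drawn at 1 + k1 r^2 times it, then the intrinsics apply), "cam_to_world" (4x4, takes a point from camera to world coordinates); the wrist camera has in their place "T_tool_cam" (4x4, takes a point from camera to tool coordinates, whose origin is the TCP and whose axes are the flange's). Camera axes: x right, y down, z forward; pixel columns grow to the right and rows downward; lengths in m; the calibration is good to about 2 mm. A picture is of the moment at which its call begins: read the wrist's pose just before it. There is no depth.
- sign_off(): hands the job in; it is judged then, once.
Trained networks look in a picture, given as the dict that the camera call returned (one of the last four; its "shot" number tells which), for a name from the list of things; names that differ only in an ending like _2 or _b are one class to them, and where a whole thing is asked for, a point or a joint stands for the part that bears it (a point fixed in the world has none). Each returns a list of dicts, best first, with "score" (0 to 1); they miss things now and then, are a little off and sometimes report something else, mostly with a low value. They report only what shows in the picture. A call takes as long as a camera call. They do not tell look-alikes from the thing itself.
- nets.search_frame(query, picture): "centre" ([x, y, z] in m, in the coordinates of the camera as it stood for that picture, good to about 4 mm: the middle of the surface that is visible of it).
- nets.outline_of(query, picture): "region" (384x512 bool, what is visible of it).
The state is a dict: "t": time; "joints": joint angles; "joint_velocities": joint speeds; "joint_torque": joint torques, N m; "tcp_pos": TCP position; "tool_rot": TCP orientation; "contact_force": force on the tool from outside, world axes, zero at the start; "moment": the same for the moment, N m; "opening": opening from 0.0 (shut) to 1.0 (fully open); "grip_force": force on a finger pad.
Only numpy, scipy, OpenCV 4.12 (cv2) and the standard library are available. Lean on these libraries where they do the work, as an engineer would, in place of code of your own. Each camera call takes 0.05 s, during which the arm holds its last target. There are 200 camera calls.

## Working session

There is one attempt and no reset: what is moved stays moved. The work goes in short steps, Python scripts to look and compute and a tool call to move; the robot and the scene stay as the last step left them, time stands still between calls to the robot, and variables do not carry over. Pictures are saved under pics/ and viewed, at most 10 in all, crops included, and the job is handed in when it is done.

Besides the shell and the picture viewer there is one more tool, called after ">>>" in YAML: its name, and indented under it one key for each argument. drive_tool: Moves the arm, as the interface text tells. Its arguments: {"type":"object","properties":{"series":{"type":"string"},"force":{"type":"number"}},"required":["series"]}

```bash
mkdir -p pics
cat > h.py <<'E'
import numpy as np, cv2
from scipy.spatial.transform import Rotation as R
from bench import robot, cams, sign_off, nets
def shot(name):
    o=robot.get_obs(); p=cams.camera(name)
    if name=='wrist':
        T=np.eye(4); T[:3,:3]=R.from_quat(o['tool_rot']).as_matrix(); T[:3,3]=o['tcp_pos']
        p['T']=T@p['T_tool_cam']
    else: p['T']=np.array(p['cam_to_world'])
    return p
def save(p,f,crop=None,s=1):
    im=p['image'][:,:,::-1]
    if crop: a,b,c,d=crop; im=im[b:d,a:c]
    cv2.imwrite('pics/'+f,cv2.resize(im,None,fx=s,fy=s,interpolation=cv2.INTER_CUBIC))
def proj(p,X):
    c=np.linalg.inv(p['T'])@np.append(X,1); s=c[:2]/c[2]; s=s*(1+p['k1']*(s@s)); K=np.array(p['camera_matrix'])
    return K[:2,:2]@s+K[:2,2]
def ray(p,uv):
    K=np.array(p['camera_matrix']); d=np.linalg.solve(K[:2,:2],np.array(uv,float)-K[:2,2]); s=d.copy()
    for _ in range(20): s=d/(1+p['k1']*(s@s))
    return p['T'][:3,3], p['T'][:3,:3]@np.append(s,1)
def onz(p,uv,z):
    o,d=ray(p,uv); return o+d*(z-o[2])/d[2]
def find(p,q):
    for r in nets.search_frame(q,p):
        w=p['T']@np.append(r['centre'],1); print(q,round(r['score'],2),w[:3].round(4),proj(p,w[:3]).round(0))
E
cat > a.py <<'E'
from h import *
for n in ['scene','top']:
    p=shot(n); save(p,n+'.png',s=1.5); print(n,p['T'][:3,3].round(3))
    for q in ['stand','hanger_mid','hook_tip','hanger_tab','buffer','mug','glue_stick','tape_measure','stapler']: find(p,q)
o=robot.get_obs(); print(o)
print(R.from_quat(o['tool_rot']).as_matrix().round(3))
E
python3 a.py
```

```text
scene [ 0.086 -1.012  1.062]
stand 0.72 [ 0.5252 -0.1583  0.0211] [272. 248.]
hanger_mid 0.75 [0.5256 0.2519 0.0323] [220. 167.]
hanger_mid 0.7 [0.4842 0.3802 0.032 ] [196. 150.]
hanger_mid 0.6 [0.6195 0.3542 0.0268] [233. 146.]
hanger_mid 0.56 [0.408  0.1816 0.0314] [194. 188.]
hook_tip 0.8 [0.5255 0.2526 0.0264] [220. 168.]
hook_tip 0.8 [0.4143 0.1767 0.0322] [197. 188.]
hook_tip 0.74 [0.6226 0.3553 0.0291] [234. 145.]
hook_tip 0.49 [0.4851 0.3777 0.0275] [197. 152.]
hanger_tab 0.63 [0.4879 0.3783 0.0314] [197. 150.]
hanger_tab 0.62 [0.5234 0.2533 0.0257] [219. 168.]
hanger_tab 0.56 [0.6243 0.3568 0.0295] [234. 145.]
hanger_tab 0.52 [0.4109 0.1819 0.0323] [195. 188.]
buffer 0.61 [ 0.525  -0.1529  0.0201] [271. 247.]
mug 0.64 [ 0.741  -0.2265  0.0619] [349. 231.]
tape_measure 0.53 [ 0.7556 -0.0118  0.0297] [315. 194.]
tape_measure 0.48 [ 0.5253 -0.1582  0.0181] [272. 249.]
stapler 0.58 [ 0.5165 -0.3626  0.0346] [304. 299.]
top [0.335 0.012 1.574]
stand 0.72 [0.5235 0.2635 0.0281] [181. 211.]
stand 0.6 [ 0.525  -0.1271  0.0218] [286. 209.]
hanger_mid 0.61 [0.4162 0.1856 0.0234] [202.
[... 757 characters left out ...]
      1.34332943, -0.05849202]), 'joint_velocities': array([-0.00027732,  0.00091694, -0.0001094 , -0.00187582,  0.00073034,
        0.00027322, -0.00102778]), 'joint_torque': array([ 9.11405477e-04, -6.56128192e+01,  1.33319132e+00, -4.04067349e+01,
       -5.99584565e-02,  3.49028525e-02,  5.40519898e-05]), 'tcp_pos': array([0.2702654 , 0.59111208, 0.22056004]), 'tool_rot': array([ 2.12774946e-01,  9.77101234e-01, -2.34616606e-05, -5.12318298e-07]), 'contact_force': array([-0.27833813, -0.34407163,  0.46808957]), 'moment': array([-0.02517641, -0.00030246,  0.06301987]), 'grip_force': 0.0, 'opening': 1.005631953653431}
[[-0.909  0.416 -0.   ]
 [ 0.416  0.909 -0.   ]
 [-0.    -0.    -1.   ]]
```

View pics/scene.png

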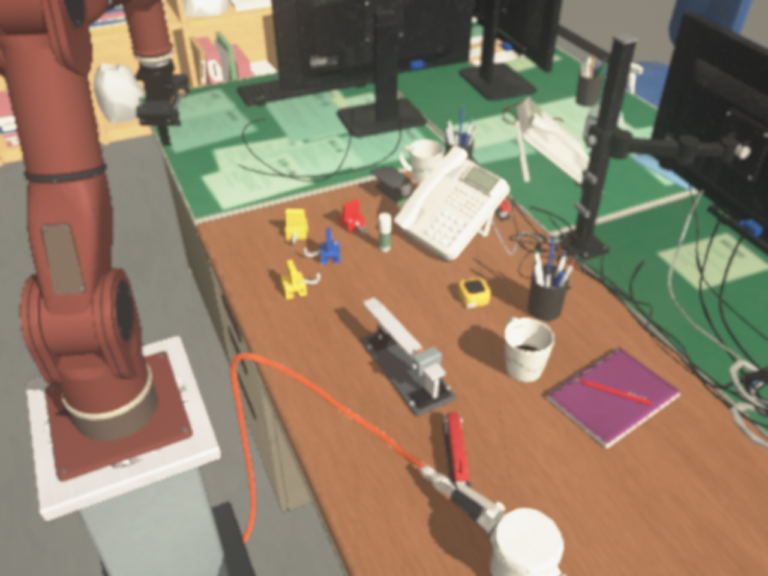

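View pics/top.png

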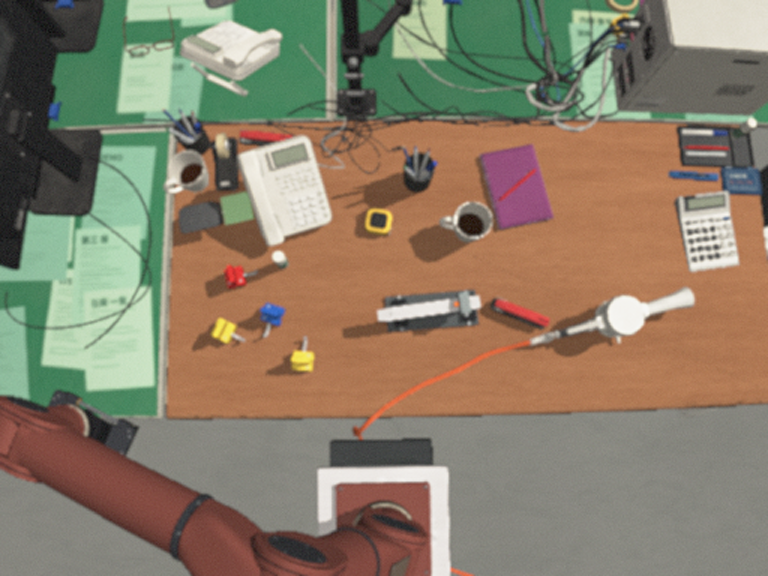

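The scene picture shows four hanger-like parts: blue (220,167), red (233,146) and two yellow (197,150 and 194,188). In the top view they are blue (181,210), red (158,185) and yellow (149,221 and 202,239). The blue one is meant. The stand is at (286,209) in the top view, with its open end to the left (+y). I'll confirm with a crop.

```bash
cat > b.py <<'E'
from h import *
p=shot('top'); im=p['image']
a=im[190:260,135:225]; b=im[180:230,240:330]
cv2.imwrite('pics/crop.png',np.vstack([cv2.resize(x[:,:,::-1],(720,h),interpolation=cv2.INTER_CUBIC) for x,h in((a[:32],256),(b[:40],320))]))
w=cams.camera('wrist'); print(np.array(w['T_tool_cam']).round(3),np.array(w['camera_matrix']).round(0),w['k1'])
for q in ['stand','mug','glue_stick']:
    for r in nets.outline_of(q,p)[:2]:
        m=r['region'].astype(np.uint8); print(q,r['score'],cv2.minAreaRect(cv2.findNonZero(m)))
E
python3 b.py
```

```text
[[-0.001 -0.967 -0.256  0.07 ]
 [ 1.    -0.    -0.001 -0.   ]
 [ 0.001 -0.256  0.967 -0.164]
 [ 0.     0.     0.     1.   ]] [[316.   0. 254.]
 [  0. 316. 196.]
 [  0.   0.   1.]] 0.02627978214798765
stand 0.81 ((285.5985107421875, 207.20626831054688), (23.696685791015625, 67.91693878173828), 85.33314514160156)
mug 0.86 ((311.97412109375, 149.09844970703125), (24.18580436706543, 31.67188835144043), 59.74356460571289)
```

View pics/crop.png

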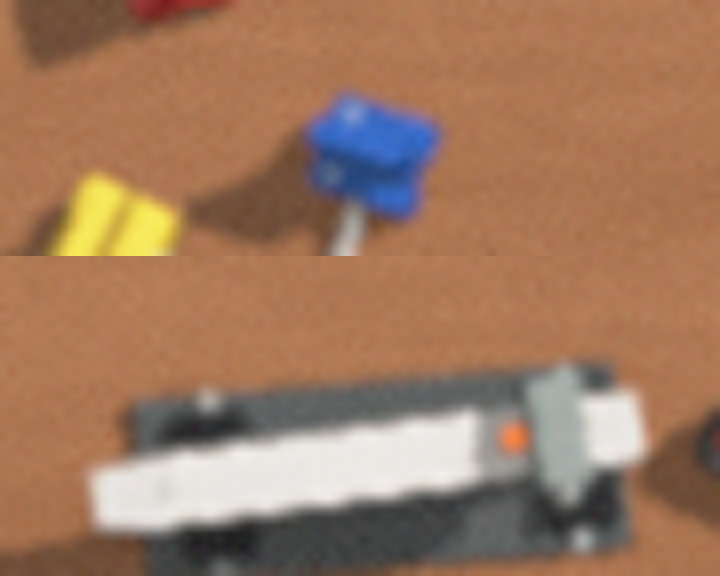

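The crop confirms blue is the upright hanger: its fin is at (375,130) and its hook points down (-x) at (350,230). In the lower half, the rail tip is at left (92,500), the stop's grey face at about (530,440) and the buffer at (513,437). Moving above the hanger.

>>> drive_tool:
  series: "-4 -2 0 0 0 10 1; -9 -5 0 0 0 20 1; -14 -7 0 0 0 30 1; -19 -10 0 0 0 40 1; -24 -13 0 0 0 50 1; -29 -15 0 0 0 60 1; -33 -17.5 0 0 0 70 1; -36.7 -19.2 0 0 0 80 1; -36.7 -19.2 0 0 0 80 1; -36.7 -19.2 0 0 0 80 1"

```text
t: 2.5
tcp_pos: [0.5238, 0.2646, 0.2205]
tool_rot: [0.791, 0.612, -0.0, -0.0]
contact_force: [-0.6, 0.5, -0.8]
opening: 1.001
grip_force: 0.0
```

```bash
cat > c.py <<'E'
from h import *
import sys
p=shot('wrist'); o=robot.get_obs(); print(o['t'],o['tcp_pos'].round(4),R.from_quat(o['tool_rot']).as_matrix().round(3).tolist())
save(p,sys.argv[1],s=1.5)
for q in ['hanger_mid','hanger_tab','hook_tip']: find(p,q)
m=cv2.inRange(cv2.cvtColor(p['image'],cv2.COLOR_RGB2HSV),(105,110,40),(128,255,255))
print(cv2.minAreaRect(cv2.findNonZero(m)))
E
python3 c.py w1.png
```

```text
2.55 [0.5235 0.2651 0.2205] [[0.249, 0.969, -0.0], [0.969, -0.249, 0.0], [0.0, -0.001, -1.0]]
hanger_mid 0.96 [0.5279 0.2752 0.0301] [255. 165.]
hanger_mid 0.78 [0.4874 0.3961 0.0334] [188.  62.]
hanger_mid 0.67 [0.6246 0.3617 0.0315] [325.  61.]
hanger_mid 0.64 [0.4303 0.2052 0.0302] [191. 241.]
hanger_tab 0.94 [0.5286 0.2764 0.027 ] [256. 163.]
hanger_tab 0.94 [0.4858 0.3859 0.0318] [190.  73.]
hanger_tab 0.84 [0.4291 0.2036 0.0345] [190. 244.]
hanger_tab 0.67 [0.626  0.3649 0.0306] [326.  58.]
hook_tip 0.67 [0.6223 0.36   0.028 ] [323.  64.]
hook_tip 0.66 [0.4952 0.3908 0.0253] [198.  67.]
hook_tip 0.64 [0.4286 0.2099 0.0289] [189. 237.]
hook_tip 0.56 [0.5258 0.2689 0.0283] [255. 171.]
((258.4803161621094, 172.4765625), (38.5501708984375, 49.638763427734375), 4.969740867614746)
```

View pics/w1.png

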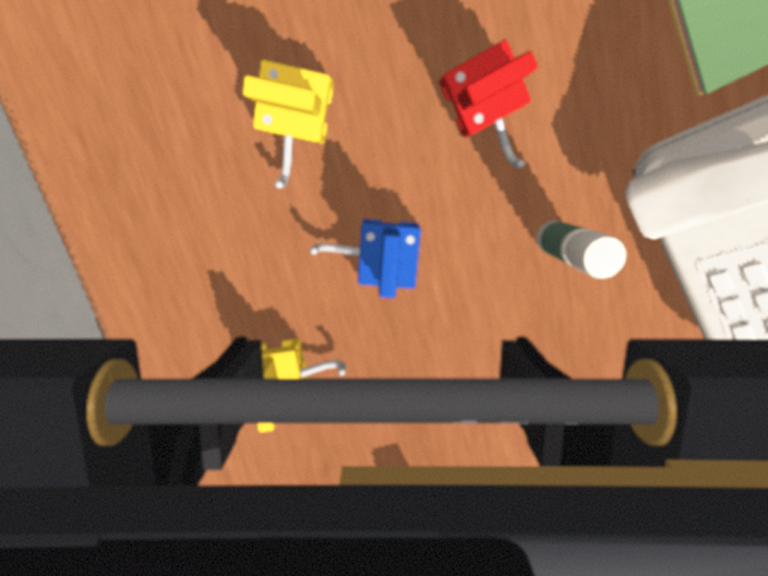

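The blue hanger is at (388,258), with its fin's near top end at (389,297) and its hook to the left at (315,249). The glue stick is at (600,255).

Run:
```python
from h import *
p=shot('wrist')
c=[onz(p,np.array(u)/1.5,.03) for u in((358,287),(363,220),(420,225),(415,289))]
c=np.array(c)[:,:2]; print(c.round(4),c.mean(0).round(4))
for a,b in((0,1),(3,2)): d=c[b]-c[a]; print(np.linalg.norm(d),np.degrees(np.arctan2(-d[0],d[1])))
for a,b in((0,3),(1,2)): d=c[b]-c[a]; print(np.linalg.norm(d),np.degrees(np.arctan2(d[1],d[0])))
print(onz(p,np.array((388.5,297))/1.5,.07).round(4))
# top/scene check of stand line for later
```

```text
[[0.5014 0.2508]
 [0.5184 0.2994]
 [0.5585 0.2852]
 [0.5435 0.2383]] [0.5304 0.2684]
0.051443746967972194 -19.315599671096685
0.049223362668155794 -17.716787627101123
0.043969359855619145 -16.51916896471856
0.0425437281460443 -19.442719540522315
[0.5243 0.248  0.07  ]
```

>>> drive_tool:
  series: "0.4 0.5 3 0 0 3.6 1; 0.45 0.55 6.5 0 0 3.6 1; 0.45 0.55 10 0 0 3.6 1; 0.45 0.55 13 0 0 3.6 1; 0.45 0.55 15.2 0 0 3.6 1; 0.45 0.55 16.5 0 0 3.6 1; 0.45 0.55 16.5 0 0 3.6 1; 0.45 0.55 16.5 0 0 3.6 0; 0.45 0.55 16.5 0 0 3.6 0; 0.45 0.55 16.5 0 0 3.6 0; 0.45 0.55 16.5 0 0 3.6 0; 0.45 0.55 16.5 0 0 3.6 0"
  force: 20

```text
t: 4.25
tcp_pos: [0.5307, 0.2669, 0.0557]
tool_rot: [0.81, 0.587, 0.0, -0.0]
contact_force: [-0.1, -0.1, 0.2]
opening: 0.52
grip_force: 0.0
```

>>> drive_tool:
  series: "0 0 0 0 0 0 0; 0 0 0 0 0 0 0; 0 0 0 0 0 0 0; 0 0 0 0 0 0 0; 0 0 0 0 0 0 0; 0 0 0 0 0 0 0; 0 0 0 0 0 0 0"

```text
t: 5.12
tcp_pos: [0.5306, 0.2669, 0.0555]
tool_rot: [0.81, 0.587, -0.0, -0.0]
contact_force: [-0.9, 0.1, -1.0]
opening: 0.136
grip_force: 20.0
```

Run:
```python
from h import *
p=shot('top')
f=lambda x,y,z:onz(p,(240+x/8,180+(y-256)/8),z)
a=f(93,500,.083);b=f(642,430,.085); d=a-b; print(a.round(4),b.round(4),np.linalg.norm(d),np.degrees(np.arctan2(-d[0],d[1])))
print('stop face',f(530,440,.105),'buffer',f(513,437,.098))
print([f(x,y,.01).round(3).tolist() for x,y in((135,402),(612,362),(632,545),(150,575))])
```

```text
[0.5137 0.0029 0.083 ] [ 0.5413 -0.2447  0.085 ] 0.24917391391696753 6.3606175127826665
stop face [ 0.53479307 -0.1910409   0.105     ] buffer [ 0.53721369 -0.18444561  0.098     ]
[[0.569, -0.018, 0.01], [0.584, -0.245, 0.01], [0.497, -0.251, 0.01], [0.487, -0.024, 0.01]]
```

>>> drive_tool:
  series: "0 0 -2 0 0 0 0; 0 0 -5 0 0 0 0; 0 0 -10 0 0 0 0; 0 0 -15 0 0 0 0; 0 0 -20 0 0 0 0; 0 0 -24 0 0 0 0; 0 0 -24 0 0 0 0"

```text
t: 6.05
tcp_pos: [0.5321, 0.2673, 0.2989]
tool_rot: [0.81, 0.586, 0.003, 0.0]
contact_force: [-0.0, -0.0, -2.2]
opening: 0.135
grip_force: 20.0
```

>>> drive_tool:
  series: "-3 1 0 0 0 -3 0; -8 2.7 0 0 0 -6 0; -13 4.3 0 0 0 -9 0; -18 6 0 0 0 -12 0; -23 7.7 0 0 0 -15 0; -28 9.3 0 0 0 -18 0; -33 11 0 0 0 -21 0; -38 12.7 0 0 0 -24.4 0; -41.5 13.8 0 0 0 -24.4 0; -41.5 13.8 0 0 0 -24.4 0; -41.5 13.8 0 0 0 -24.4 0"

```text
t: 7.42
tcp_pos: [0.5321, -0.1696, 0.2945]
tool_rot: [0.667, 0.745, -0.0, -0.001]
contact_force: [0.4, 0.9, -1.9]
opening: 0.135
grip_force: 20.0
```

Run:
```python
from h import *
p=shot('wrist'); o=robot.get_obs(); print(o['t'],o['tcp_pos'].round(4),R.from_quat(o['tool_rot']).as_matrix().round(3).tolist())
save(p,'w2.png',s=1.5)
print([proj(p,np.array(x)).round(0)*1.5 for x in((.514,.003,.083),(.535,-.18,.085))])
```

```text
7.475 [ 0.5323 -0.169   0.2947] [[-0.11, 0.994, -0.001], [0.994, 0.11, 0.001], [0.001, -0.001, -1.0]]
[array([382.5,  13.5]), array([384. , 271.5])]
```

View pics/w2.png

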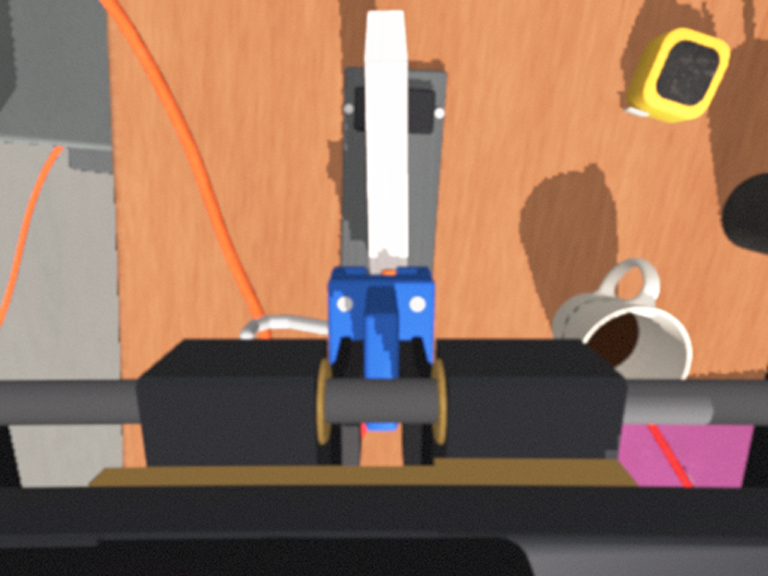

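View w2: the rail runs from its tip at (385,12) to (389,258). The buffer just shows at (388,272), and the held hanger's saddle front edge is at (330–433, 272). I'll fit the rail line and the hanger's offset from these.

Run:
```python
from h import *
p=shot('wrist'); o=robot.get_obs(); im=p['image'].astype(int); z0=o['tcp_pos'][2]
Tt=R.from_quat(o['tool_rot']).as_matrix()
g=p['image'].min(2)
for r in range(6,180,3):
    pass
M=(g>175).astype(np.uint8); n,l,s,c=cv2.connectedComponentsWithStats(M); k=l[80,258]; M=l==k
rows=np.where(M.any(1))[0]; print('rows',rows.min(),rows.max())
P=[]
for r in range(rows.min()+24,rows.max()-4,3):
    x=np.where(M[r])[0]; a=onz(p,(x.min(),r+.0),.085);b=onz(p,(x.max()+0.0,r),.085); P.append(np.r_[(a+b)[:2]/2,np.linalg.norm(b-a)])
P=np.array(P); print('width',P[:,2].mean().round(4),P[:,2].std().round(4))
f=np.polyfit(P[:,1],P[:,0],1); print('x=',f,'yaw deg',np.degrees(np.arctan(-f[0])), 'resid',np.std(P[:,0]-np.polyval(f,P[:,1])))
r=rows.min(); x=np.where(M[r+1])[0]; print('tip',onz(p,((x.min()+x.max())/2,r),.082).round(4),x.min(),x.max())
# blue saddle
B=cv2.inRange(cv2.cvtColor(p['image'],cv2.COLOR_RGB2HSV),(105,110,40),(128,255,255))>0
for r in (183,186,190,195,200,205,210,215,220,224):
    x=np.where(B[r])[0]
    if len(x):
        q=[(Tt.T@(onz(p,(u,r),z0-.0257)-o['tcp_pos'])).round(4)[:2] for u in (x.min(),x.max()+1)]; print(r,x.min(),x.max(),q)
x=np.where((M[165:186]&0)>0)
O=(im[:,:,0]>200)&(im[:,:,1]<130)&(im[:,:,2]<90); ys,xs=np.where(O[160:186,240:280]); print('orange',xs.mean()+240,ys.min()+160,ys.max()+160)
```

```text
rows 8 181
width 0.0298 0.0009
x= [-0.12745696  0.51551372] yaw deg 7.263581713971929 resid 0.00021963209161523492
tip [0.5152 0.0051 0.082 ] 245 268
183 222 286 [array([ 0.0272, -0.02  ]), array([0.0272, 0.0199])]
186 221 287 [array([ 0.0253, -0.0206]), array([0.0253, 0.0205])]
190 219 288 [array([ 0.0228, -0.0219]), array([0.0228, 0.0212])]
195 220 288 [array([ 0.0196, -0.0214]), array([0.0196, 0.0213])]
200 219 288 [array([ 0.0164, -0.0221]), array([0.0164, 0.0214])]
205 220 288 [array([ 0.0132, -0.0216]), array([0.0131, 0.0215])]
210 220 288 [array([ 0.0099, -0.0217]), array([0.0099, 0.0216])]
215 219 288 [array([ 0.0066, -0.0224]), array([0.0066, 0.0217])]
220 220 288 [array([ 0.0033, -0.0219]), array([0.0032, 0.0217])]
224 220 287 [array([ 0.0006, -0.022 ]), array([0.0006, 0.0212])]
orange 258.2142857142857 180 182
```

>>> drive_tool:
  series: "4 0 0 0 0 -1 0; 9 0 0 0 0 -1 0; 14 0.05 0 0 0 -1 0; 19 0.1 0 0 0 -1 0; 22.8 0.1 0 0 0 -1 0; 22.8 0.1 4 0 0 -1 0; 22.8 0.1 9 0 0 -1 0; 22.8 0.1 13 0 0 -1 0; 22.8 0.1 15.5 0 0 -1 0; 22.8 0.1 16.8 0 0 -1 0; 22.8 0.1 16.8 0 0 -1 0; 22.8 0.1 16.8 0 0 -1 0"

```text
t: 9.02
tcp_pos: [0.5093, 0.0567, 0.1287]
tool_rot: [0.661, 0.75, 0.001, 0.0]
contact_force: [0.7, -0.4, -0.7]
opening: 0.134
grip_force: 20.0
```

```bash
cat > d.py <<'E'
from h import *
o=robot.get_obs(); T=R.from_quat(o['tool_rot']).as_matrix(); t=o['tcp_pos']
print(o['t'],t.round(4),'tilt',T[:2,2].round(4),'yaw',np.degrees(np.arctan2(T[1,1],T[0,1])).round(2),'dx to line mm',1e3*(0.51551-0.12746*t[1]-t[0]),'underside',t[2]-.0557,'front to tip mm',1e3*(t[1]-.0225-.005), o['contact_force'].round(2),o['moment'].round(3))
E
python3 d.py
python3 - <<'E'
import sys; sys.path.insert(0,'.')
from h import *
import os; os.chdir('.')
p=shot('scene'); u=proj(p,np.array([.51,.03,.09])).astype(int); x,y=u; print(u)
save(p,'s2.png',(x-50,y-40,x+60,y+50),7)
E
```

```text
9.025 [0.5093 0.0567 0.1287] tilt [0.0015 0.0006] yaw 7.25 dx to line mm -1.0103398184578838 underside 0.07295655378281704 front to tip mm 29.209969060551465 [ 0.68 -0.35 -0.66] [-0.12   0.019  0.004]
[240 193]
```

View pics/s2.png

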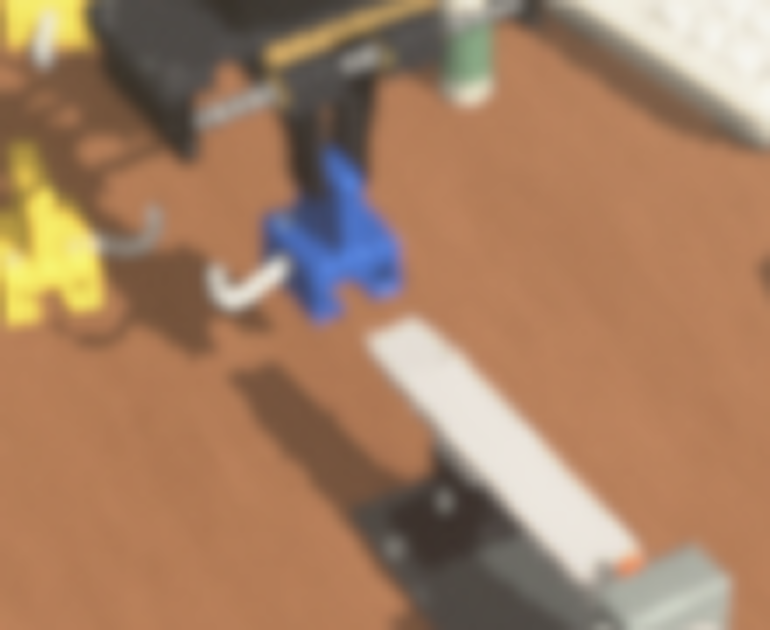

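s2 shows the hanger (335,250) held square in front of the rail tip (400,335), with its hook to the front at left. I'll let the arm settle and correct the offset.

>>> drive_tool:
  series: "0 0 0 0 0 0 0; 0 0 0 0 0 0 0; 0 0 0 0 0 0 0"

```text
t: 9.45
tcp_pos: [0.5087, 0.0563, 0.1277]
tool_rot: [0.661, 0.75, 0.0, 0.0]
contact_force: [0.6, 0.3, -1.5]
opening: 0.137
grip_force: 20.0
```

```bash
python3 d.py
```

```text
9.45 [0.5087 0.0563 0.1277] tilt [0.0002 0.0001] yaw 7.23 dx to line mm -0.34848262711684175 underside 0.07202139139746128 front to tip mm 28.797507926245917 [ 0.55  0.26 -1.54] [-0.072 -0.011  0.013]
```

>>> drive_tool:
  series: "0 -0.04 0.1 0 0 0 0; 0 -0.04 0.15 0 0 0 0; -0.7 -0.04 0.15 0 0 0 0; -1.4 -0.04 0.15 0 0 0 0; -2.1 -0.04 0.15 0 0 0 0; -2.6 -0.04 0.15 0 0 0 0; -3.0 -0.04 0.15 0 0 0 0; -3.3 -0.04 0.15 0 0 0 0; -3.6 -0.04 0.15 0 0 0 0; -3.9 -0.04 0.15 0 0 0 0; -4.2 -0.04 0.15 0 0 0 0; -4.2 -0.04 0.15 0 0 0 0"

```text
t: 10.95
tcp_pos: [0.5135, 0.0143, 0.1261]
tool_rot: [0.661, 0.75, -0.0, 0.0]
contact_force: [-0.4, 0.3, -2.9]
opening: 0.137
grip_force: 20.0
```

```bash
python3 d.py
```

```text
10.95 [0.5135 0.0143 0.1261] tilt [-0.     -0.0001] yaw 7.21 dx to line mm 0.17943986917190458 underside 0.07037359398295626 front to tip mm -13.161027616836417 [-0.39  0.29 -2.88] [-0.085  0.004 -0.007]
```

>>> drive_tool:
  series: "-0.3 0.02 0 0 0 0 0; -0.6 0.02 0 0 0 0 0; -0.9 0.02 0 0 0 0 0; -1.2 0.02 0 0 0 0 0; -1.5 0.02 0 0 0 0 0; -1.8 0.02 0 0 0 0 0; -2.1 0.02 0 0 0 0 0; -2.1 0.02 0 0 0 0 0"

```text
t: 11.95
tcp_pos: [0.5163, -0.0065, 0.1261]
tool_rot: [0.661, 0.75, -0.0, 0.0]
contact_force: [-0.0, 0.3, -2.6]
opening: 0.134
grip_force: 20.0
```

```bash
python3 d.py
```

```text
11.95 [ 0.5163 -0.0065  0.1261] tilt [-0.     -0.0001] yaw 7.2 dx to line mm 0.002632416433612228 underside 0.07037043328040068 front to tip mm -34.03024955214271 [-0.03  0.29 -2.64] [-0.077 -0.006  0.022]
```

>>> drive_tool:
  series: "-0.4 0 0 0 0 0 0; -0.9 0 0 0 0 0 0; -1.5 0 0 0 0 0 0; -2.1 0 0 0 0 0 0; -2.7 0 0 0 0 0 0; -3.3 0 0 0 0 0 0; -3.9 0 0 0 0 0 0; -4.4 0 0 0 0 0 0; -4.8 0 0 0 0 0 0; -5 0 0 0 0 0 0; -5 0 0 0 0 0 0"

```text
t: 13.32
tcp_pos: [0.5226, -0.0559, 0.1261]
tool_rot: [0.661, 0.75, -0.0, -0.0]
contact_force: [0.1, -0.3, -1.8]
opening: 0.134
grip_force: 20.0
```

```bash
python3 d.py
```

```text
13.325 [ 0.5226 -0.0559  0.1261] tilt [-0. -0.] yaw 7.22 dx to line mm -0.002873334911890346 underside 0.07036144899986135 front to tip mm -83.39569417080017 [ 0.11 -0.26 -1.78] [-0.068  0.018 -0.007]
```

>>> drive_tool:
  series: "-0.4 0 0 0 0 0 0; -0.9 0 0 0 0 0 0; -1.5 0 0 0 0 0 0; -2.1 0 0 0 0 0 0; -2.7 0 0 0 0 0 0; -3.3 0 0 0 0 0 0; -3.9 0 0 0 0 0 0; -4.5 0 0 0 0 0 0; -5.1 0 0 0 0 0 0; -5.7 0 0 0 0 0 0; -6.2 0 0 0 0 0 0; -6.5 0 0 0 0 0 0"

```text
t: 14.82
tcp_pos: [0.5308, -0.1207, 0.126]
tool_rot: [0.661, 0.75, -0.0, 0.0]
contact_force: [-0.5, 0.0, -1.6]
opening: 0.138
grip_force: 20.0
```

>>> drive_tool:
  series: "-0.2 0 0 0 0 0 0; -0.4 0 0 0 0 0 0; -0.6 0 0 0 0 0 0; -0.8 0 0 0 0 0 0; -1 0 0 0 0 0 0; -1.2 0 0 0 0 0 0; -1.4 0 0 0 0 0 0; -1.6 0 0 0 0 0 0; -1.8 0 0 0 0 0 0; -2 0 0 0 0 0 0; -2 0 0 0 0 0 0"

```text
t: 16.2
tcp_pos: [0.5333, -0.1404, 0.1261]
tool_rot: [0.661, 0.75, -0.0, 0.0]
contact_force: [0.2, 0.9, -2.1]
opening: 0.136
grip_force: 20.0
```

```bash
python3 d.py
```

```text
16.2 [ 0.5333 -0.1404  0.1261] tilt [-0.     -0.0002] yaw 7.21 dx to line mm 0.08204586038396133 underside 0.07038130141684687 front to tip mm -167.87839812960632 [ 0.25  0.93 -2.14] [-0.105  0.032 -0.038]
```

>>> drive_tool:
  series: "-0.15 0 0 0 0 0 0; -0.3 0 0 0 0 0 0; -0.45 0 0 0 0 0 0; -0.6 0 0 0 0 0 0; -0.75 0 0 0 0 0 0; -0.9 0 0 0 0 0 0; -1.05 0 0 0 0 0 0; -1.2 0 0 0 0 0 0; -1.35 0 0 0 0 0 0; -1.5 0 0 0 0 0 0"

```text
t: 17.45
tcp_pos: [0.5352, -0.155, 0.1261]
tool_rot: [0.661, 0.75, 0.0, -0.0]
contact_force: [-0.0, 1.0, -1.8]
opening: 0.137
grip_force: 20.0
```

>>> drive_tool:
  series: "-0.1 0 0 0 0 0 0; -0.2 0 0 0 0 0 0; -0.3 0 0 0 0 0 0; -0.4 0 0 0 0 0 0; -0.5 0 0 0 0 0 0; -0.6 0 0 0 0 0 0"

```text
t: 18.2
tcp_pos: [0.536, -0.161, 0.1261]
tool_rot: [0.661, 0.75, -0.0, -0.0]
contact_force: [-0.6, 1.1, -2.0]
opening: 0.136
grip_force: 20.0
```

>>> drive_tool:
  series: "-0.07 0 0 0 0 0 0; -0.14 0 0 0 0 0 0; -0.21 0 0 0 0 0 0; -0.28 0 0 0 0 0 0; -0.35 0 0 0 0 0 0; -0.4 0 0 0 0 0 0"

```text
t: 18.95
tcp_pos: [0.5365, -0.165, 0.1261]
tool_rot: [0.661, 0.75, -0.0, 0.0]
contact_force: [0.1, 0.6, -2.4]
opening: 0.136
grip_force: 20.0
```

>>> drive_tool:
  series: "-0.05 0 0 0 0 0 0; -0.1 0 0 0 0 0 0; -0.15 0 0 0 0 0 0; -0.2 0 0 0 0 0 0"

```text
t: 19.45
tcp_pos: [0.5367, -0.166, 0.1261]
tool_rot: [0.661, 0.75, 0.0, -0.001]
contact_force: [-1.9, 6.8, 0.7]
opening: 0.134
grip_force: 20.0
```

>>> drive_tool:
  series: "0.03 0 0 0 0 0 0; 0.03 0 0.05 0 0 0 0; 0.03 0 0.1 0 0 0 0; 0.03 0 0.13 0 0 0 0; 0.03 0 0.13 0 0 0 0"

```text
t: 20.08
tcp_pos: [0.5369, -0.1659, 0.1249]
tool_rot: [0.661, 0.75, 0.0, -0.0]
contact_force: [-1.1, 5.0, 1.7]
opening: 0.133
grip_force: 20.0
```

```bash
python3 d.py
python3 - <<'E'
from h import *
p=shot('scene'); x,y=proj(p,np.array([.535,-.15,.09])).astype(int); print(x,y)
save(p,'s3.png',(x-50,y-40,x+60,y+45),7)
E
```

```text
20.075 [ 0.5369 -0.1659  0.1249] tilt [0.0001 0.0008] yaw 7.26 dx to line mm -0.22593189758535193 underside 0.06915230654492541 front to tip mm -193.43370981836333 [-1.05  4.99  1.71] [ 1.283  0.315 -0.021]
273 228
```

View pics/s3.png

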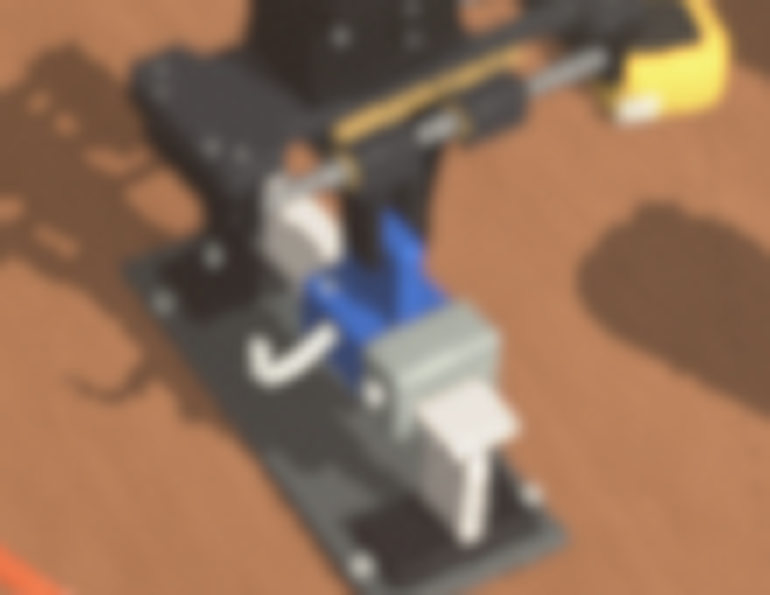

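s3 shows the hanger flush against the grey stop (430,340) with no orange visible and the hook to the front at (265,370). Releasing.

>>> drive_tool:
  series: "0 0 0 0 0 0 0.2; 0 0 0 0 0 0 0.3; 0 0 0 0 0 0 0.5; 0 0 0 0 0 0 0.6; 0 0 0 0 0 0 0.6; 0 0 0 0 0 0 0.6; 0 0 0 0 0 0 0.6"

```text
t: 21.0
tcp_pos: [0.5367, -0.1666, 0.1248]
tool_rot: [0.661, 0.75, -0.0, 0.0]
contact_force: [-0.0, -0.0, 0.0]
opening: 0.591
grip_force: 0.0
```

>>> drive_tool:
  series: "0 0 -1 0 0 0 0.6; 0 0 -2.5 0 0 0 0.6; 0 0 -5 0 0 0 0.6; 0 0 -9 0 0 0 0.6; 0 0 -13 0 0 0 0.6; -5 0 -15 0 0 0 0.6; -10 0 -15 0 0 0 0.6; -10 0 -15 0 0 0 0.6"

```text
t: 22.0
tcp_pos: [0.5482, -0.2705, 0.2762]
tool_rot: [0.663, 0.748, -0.001, 0.001]
contact_force: [-0.8, -0.0, 0.8]
opening: 0.598
grip_force: 0.0
```

Run:
```python
from h import *
o=robot.get_obs(); print(o['t'],o['tcp_pos'],o['contact_force'])
p=shot('scene'); x,y=proj(p,np.array([.535,-.15,.09])).astype(int)
w=shot('wrist')
a=cv2.resize(p['image'][y-40:y+45,x-50:x+60],(600,464),interpolation=cv2.INTER_CUBIC)
u,v=proj(w,np.array([.537,-.17,.09])).astype(int); print(u,v)
cv2.imwrite('pics/f.png',np.hstack([cv2.resize(a,(400,310)),cv2.resize(w['image'],(400,310))])[:,:,::-1])
```

```text
22.0 [ 0.54817755 -0.27053966  0.27618799] [-0.80377697 -0.00134735  0.79072917]
254 82
```

View pics/f.png

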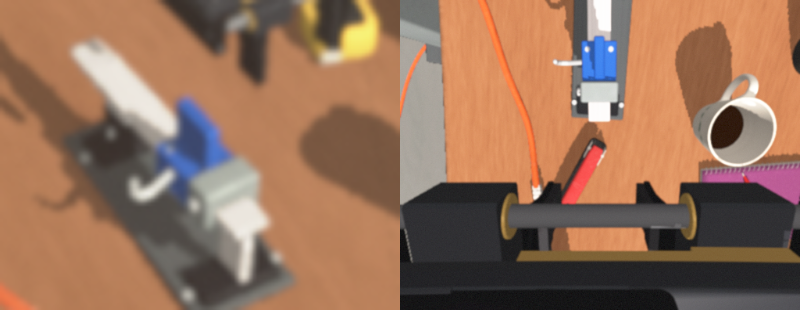

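Both views show the hanger on the rail against the stop, hook to the front; at right it is at (600,58) with the stop at (598,92). One close check for a gap.

Run:
```python
from h import *
w=shot('wrist'); save(w,'g.png',(215,40,295,130),6)
im=w['image'][40:130,215:295].astype(int); print('orange px',((im[:,:,0]>190)&(im[:,:,1]<130)&(im[:,:,2]<80)).sum())
```

```text
orange px 0
```

View pics/g.png

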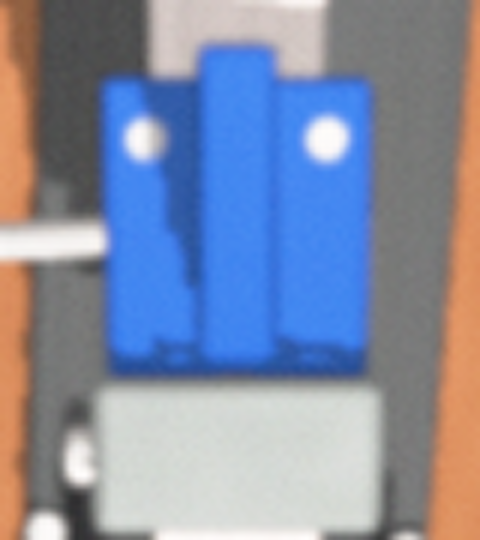

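Run:
```python
from h import *
w=shot('wrist'); f=lambda x,y,z:onz(w,(215+x/6-.4,40+y/6-.4),z)
print('cam',w['T'][:3,3].round(3))
ax=np.array([-.1264,.992,0])
for n,x,y,z in(('far',237,78,.099),('blue bright end',237,358,.099),('blue end',237,375,.099),('stop edge',237,386,.105),('stop back',237,532,.105),('fin far',237,45,.139),('fin near',237,362,.139)):
    P=f(x,y,z); print(n,P.round(4),(P@ax*1e3).round(1))
print('TCP release along',np.array([.5367,-.166,0])@ax*1e3)
i=w['image']; print(i[92:110,254].tolist())
```

```text
cam [ 0.541 -0.196  0.439]
far [ 0.5335 -0.1403  0.099 ] -206.6
blue bright end [ 0.539  -0.1839  0.099 ] -250.5
blue end [ 0.5394 -0.1866  0.099 ] -253.3
stop edge [ 0.5396 -0.1886  0.105 ] -255.3
stop back [ 0.5426 -0.2124  0.105 ] -279.3
fin far [ 0.5338 -0.1426  0.139 ] -208.9
fin near [ 0.5393 -0.1859  0.139 ] -252.6
TCP release along -232.51088000000004
[[64, 132, 240], [64, 133, 240], [60, 131, 239], [64, 132, 240], [69, 136, 241], [64, 133, 240], [65, 133, 240], [59, 129, 239], [56, 121, 234], [48, 102, 204], [41, 82, 158], [67, 84, 132], [112, 116, 125], [154, 156, 154], [186, 191, 185], [207, 211, 206], [211, 215, 212], [212, 216, 212]]
```

The measured faces agree to about 0.3 mm: hanger near face at -254.6 mm and stop face at -254.3 mm along the rail, allowing for the stop's rounded edges. Handing in.

```bash
python3 -c "
from bench import sign_off; print(sign_off())"
```

```text
the job is handed in; nothing more can be done
None
```

The blue hanger is on the rail with its hook to the front, parked against the stop with no orange showing, and released. I handed the job in at about 22 s; the highest force I read was about 7 N.

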